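# Free a jammed plate carriage through the release slot

### The job

The microplate reader has lost power with its plate locked inside. First lay the release rod in the sloping rest and let go of it, then take it again by its handle end so that it points along the fingers; with the rod upright, feel through the slot in the reader's top for the hidden release tab and press it until the plate carriage springs out. Finally lay the rod back in the sloping rest, leaving the cup, the bottle and the dishes alone.

Things in the scene. Friction and masses are not known exactly. Their poses are not given: they have to be found in the camera images.
- reader: White microplate reader, a fixed box: 150 mm deep (x, -80 front to +70 rear), 180 mm wide (y), 95 mm high. Origin on the worktop; -x is its front, where the blue carriage door comes out; z up. In its top is a blue-edged slot 20 mm wide (along x) and 64 mm long (along y) centred at x = +35 mm, y = 0, with a straight-walled chute below it.
- slot (a point): Centre of the slot's mouth, level with the reader's top; axes as the reader's. Hidden in the chute is a black spring tab, 16 x 16 mm, centre anywhere within y = +-20 mm; its top is 30 mm below the mouth. Beside it is only a rigid blind floor 50 mm below the mouth. The tab takes about 5 N at first touch and frees the carriage after about 9 mm, at 8 N; it stops hard at 13 mm.
- carriage (a joint): How far the plate carriage is out, in m: 0 shut and latched, 0.05 fully out. It springs out by itself towards the reader's -x when the tab is pressed, and stays out.
- carriage_front (a point): Centre of the carriage's blue door, 43 mm above the worktop; 83 mm in front of the reader's origin when shut. Keep at least 60 mm free in front of it.
- rod: Release rod 160 mm long, 12 mm thick, about 70 g, loose, lying on the worktop, tip roughly away from the robot. Origin at mid-length on its underside (the axis is 6 mm above it in z); x runs along it to the tip. The handle, x -80 to -10 mm, is an orange square bar 12 x 12 mm; the rest is a round steel shaft 12 mm thick whose last 12 mm taper to 8 mm.
- rod_tip (a point): The steel tip end of the rod, on its axis.
- rod_end (a point): The orange handle end of the rod, on its axis, 160 mm from the tip.
- rest: Blue fixed rest on a dark base 110 x 80 mm. Origin on the worktop under the base's centre, z up. An open channel 95 mm long, 17 mm wide inside, its rims flared to 35 mm, slopes at 45 degrees: low closed foot at +x, away from the robot, high open end at -x; it opens square to the slope (to +x and up). The rod lies in it tip down against the foot, its upper 65 mm, all handle, standing free.
- rest_foot (a point): Where the rod's tip (on the axis) is when the rod lies home in the rest.
- rest_head (a point): Where the rod's handle end (on the axis) is when the rod lies home in the rest; 113 mm nearer -x and 113 mm higher than rest_foot.
- seed_cup: Bystander: clear cup of seeds with red lid, 62 mm wide, 73 mm high, upright. Origin at the centre of its underside. Near it, about x 0.62, y -0.07, stands a fixed, thin, dark pipette stand some 250 mm tall: pass in front of it (nearer the robot) when carrying the rod.
- bottle: Bystander: white bottle with blue cap, 56 mm wide, 101 mm high, upright. Origin at the centre of its underside.
- dishes: Bystander: stack of white dishes, 90 mm wide, 32 mm high. Origin at the centre of its underside.

How it is judged:
By the outcome, as a careful person would: the job done as asked, in the order asked, and still so for the second after the job is handed in, with the robot touching nothing.
It also fails if it takes over 72 s, if anything falls off the work surface, if the arm or the gripper's body presses on something with over 40 N, if the wrist force passes 120 N, or if a joint passes its speed limit or range.

### The arm

A 7-joint arm with a two-finger parallel gripper is mounted at the origin on a cart in front of the work surface, level with it; the furniture and walls round the work are solid. World frame = base frame: x ahead of the robot, y to its left, z up, the work surface at z = 0. Lengths are in m, angles in rad, forces in N, time in s.
With the tool pointing down it reaches from about 0.4 to 0.875 m from the base axis. Payload 19.3 kg.
Tool frame: the origin (TCP) lies at the very end of the fingers, on their centre line; the grasp point (between the pads) lies bot.pinch_z behind it (bot.pinch_z is the distance from the TCP to the grasp point, in m); z points along the fingers, y is the line along which they close (so a half turn about z gives the same grasp; the last joint's range is limited). The gripper opens to 85 mm and grips with 20 to 120 N. Pads are 22 mm wide; open, the fingers measure 114 mm over their backs; the gripper's body (76 mm by 85 mm) begins 54 mm behind the grasp point. The pads swing forward as they close: fully open they stand 13 mm farther back than shut.
Start: joints at [-1.266, 0.521, -0.036, 1.599, 0.021, 1.021, -0.113], TCP at [0.229, 0.582, 0.231] pointing down, gripper open.
Joint ranges: [-2.91, 2.91], [-0.3, 2.13], [-1.5, 1.42], [0.17, 2.43], [-1.26, 4.41], [0.16, 1.93], [-2.52, 2.52]. Speed limits (rad/s): [1.89, 1.89, 2.39, 2.39, 3.01, 3.01, 3.01].

### API

Orientations are given as [roll, pitch, yaw] about the fixed x, y, z axes, in that order (R = Rz(yaw) Ry(pitch) Rx(roll)).
In Python, from workcell import bot, grab_frame, ticket gives the robot as it stands.
- The arm moves only by the tool arm_command, never from a script. Its argument "commands" is a list of rows, each a list of 3 entries, a list of its own where there are three numbers: the shift along the world's x, y, z in mm, then the turn about the world's z in rad, then the gripper command: -1 is fully open, 1 is shut, values between are in proportion. In form: [[[tx, ty, tz], roll, fingers], ...]. A call has 1 to 20 rows; each row shifts and turns the commanded pose from where the row before left it; what a row does not reach is not made up. A row lasts 1/10 s, in which the tool goes at most 50 mm and 8.59 degrees, less where a joint would pass 70% of its speed; a pose out of reach is approached as far as the arm can. A call with a gripper value outside its range is refused whole. The fingers move at their own pace and stop on an object; "newtons" is the grip in N (left out, the last holds). Time passes only in rows, so rows that do not move let the fingers close. It gives the time, the measured TCP pose, the force, the opening and the grip force at its end, in the units of the state.
- bot.observe(): the state, without advancing time (a new reading comes with each control period).
- grab_frame(name): name is "scene" or "side" or "wrist"; returns a dict with "image" (384x512x3 uint8, red, green, blue), "vertical_fov" (degrees; the focal length in pixels is half the picture's height over the tangent of half this angle, whatever the lens; pixels are square), "cx", "cy" (the principal point, pixels), "R" (3x3) and "t" (3): a world point X has camera coordinates R X + t. Camera axes: x right, y down, z forward; pixel columns grow to the right and rows downward; lengths in m; the calibration is good to about 2 mm. The wrist camera is an equidistant fisheye: a pixel r from the principal point sees the ray r / f radians off the axis. A picture is of the moment at which its call begins. There is no depth.
- ticket.job_done(): hands the job in; it is judged then, once.
The state is a dict: "clock": time; "qpos": joint angles; "qd": joint speeds; "joint_efforts": joint torques, N m; "position": TCP position; "tool_rot": TCP orientation; "force": force on the tool from outside, world axes, zero at the start; "moment": the same for the moment, N m; "grip_width": finger opening in m; "finger_force": force on a finger pad.
Only numpy, scipy, OpenCV 4.12 (cv2) and the standard library are available. Lean on these libraries where they do the work, as an engineer would, in place of code of your own. Each camera call takes 0.05 s, during which the arm holds its last target. There are 200 camera calls.

## Working session

There is one attempt and no reset: what is moved stays moved. The work goes in short steps, Python scripts to look and compute and a tool call to move; the robot and the scene stay as the last step left them, time stands still between calls to the robot, and variables do not carry over. Pictures are saved under pics/ and viewed, at most 10 in all, crops included, and the job is handed in when it is done.

Besides the shell and the picture viewer there is one more tool, called as name([rows], argument=value, ...), one row to a line, values as JSON. arm_command: Moves the arm, as the interface text tells. Its arguments: {"type":"object","properties":{"commands":{"type":"array"},"newtons":{"type":"number"}},"required":["commands"]}

```bash
mkdir -p pics
cat > h.py <<'E'
import numpy as np, cv2
from workcell import bot, grab_frame, ticket
def f_of(F): return F["image"].shape[0]/2/np.tan(np.radians(F["vertical_fov"])/2)
def ray(F,u,v,fish=False):
    f=f_of(F); x,y=u-F["cx"],v-F["cy"]
    if fish:
        r=np.hypot(x,y); a=r/f; d=np.array([x/r*np.sin(a),y/r*np.sin(a),np.cos(a)]) if r>0 else np.array([0,0,1.])
    else: d=np.array([x/f,y/f,1.])
    R,t=np.array(F["R"]),np.array(F["t"]); d=R.T@d
    return -R.T@t, d/np.linalg.norm(d)
def onz(F,u,v,z,fish=False):
    o,d=ray(F,u,v,fish); return o+d*(z-o[2])/d[2]
def proj(F,X):
    c=np.array(F["R"])@np.array(X)+np.array(F["t"]); f=f_of(F)
    return f*c[0]/c[2]+F["cx"], f*c[1]/c[2]+F["cy"]
def tri(r1,r2):
    (o1,d1),(o2,d2)=r1,r2
    s=np.linalg.lstsq(np.c_[d1,-d2],o2-o1,rcond=None)[0]
    a,b=o1+s[0]*d1,o2+s[1]*d2; return (a+b)/2,np.linalg.norm(a-b)
def save(F,n): cv2.imwrite(n,cv2.cvtColor(F["image"],cv2.COLOR_RGB2BGR))
E
python3 - <<'E'
from h import *
import pickle
D={n:grab_frame(n) for n in("scene","side","wrist")}
pickle.dump(D,open("f0.pkl","wb"))
for n,F in D.items():
    save(F,f"pics/{n}0.png"); R=np.array(F["R"]); print(n,F["vertical_fov"],F["cx"],F["cy"],(-R.T@np.array(F["t"])).round(3),R[2].round(2))
print(bot.pinch_z, bot.observe())
E
```

```text
scene 57.17722731110761 255.38565314643407 190.53079729339282 [ 0.195 -0.71   0.888] [ 0.3   0.66 -0.69]
side 43.546479304206756 256.54541637349644 192.9572166065061 [ 0.38  -1.244  1.215] [ 0.11  0.75 -0.66]
wrist 65.70646984690485 258.346863896725 190.51153957833603 [0.162 0.607 0.374] [ 0.26 -0.1  -0.96]
0.0187 {'clock': 0.15, 'qpos': array([-1.26619521,  0.52184236, -0.03631688,  1.59983711,  0.02120737,
        1.02108058, -0.1128015 ]), 'qd': array([ 9.83666341e-04, -1.48228544e-03, -2.01093915e-03, -1.35297084e-03,
        4.78954817e-04,  2.33357223e-04, -6.18245491e-05]), 'joint_efforts': array([ 1.87008467e-03, -9.27392435e+01,  1.98044680e+00, -3.70054364e+01,
        1.79412978e-02,  6.43838954e-03, -1.36504192e-05]), 'position': array([0.22875507, 0.58139009, 0.23089402]), 'tool_rot': array([-3.14081282e+00,  6.19116174e-05,  2.76677172e+00]), 'force': array([-0.42060294,  0.07711224, -0.23938325]), 'moment': array([-0.06239248, -0.01364589,  0.00952529]), 'finger_force': 0.0, 'grip_width': 0.08504228768520358}
```

View pics/scene0.png

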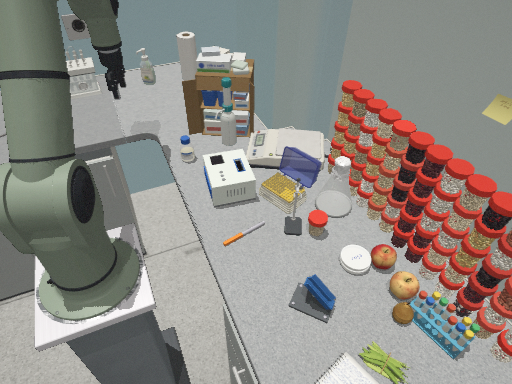

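View pics/side0.png

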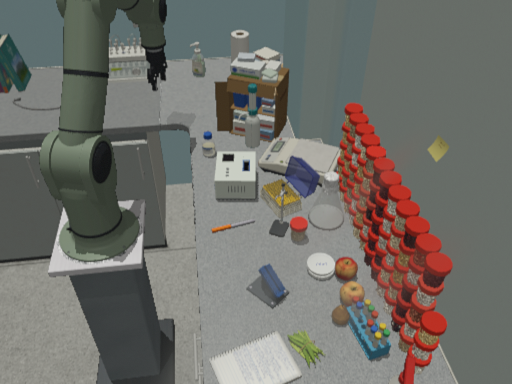

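The scene view shows the rod at about (232,240)–(265,225), the rest at (315,298), the reader at (229,178), the cup at (318,223) and the dishes at (355,258). The side view agrees. I'll enlarge both views for precise picks.

Run:
```python
from h import *
import pickle
D=pickle.load(open("f0.pkl","rb"))
def crop(n,x,y,w=80,h=60):
    return cv2.resize(cv2.cvtColor(D[n]["image"][y:y+h,x:x+w],cv2.COLOR_RGB2BGR),(400,300),interpolation=cv2.INTER_CUBIC)
a=np.vstack([np.hstack([crop("scene",190,145),crop("scene",275,265)]),np.hstack([crop("side",200,145),crop("side",230,255)])])
cv2.imwrite("pics/crops.png",a)
for n in("scene","side"):
    F=D[n]; hsv=cv2.cvtColor(F["image"],cv2.COLOR_RGB2HSV)
    m=cv2.inRange(hsv,(5,150,120),(18,255,255)); c,_=cv2.findContours(m,0,2)
    for k in c:
        (x,y),(w,h),an=cv2.minAreaRect(k)
        if 15<max(w,h) and y<260 and x<270:
            b=k[:,0,:]; l=b[b[:,0].argmin()]; r=b[b[:,0].argmax()]
            print(n,l,r,onz(F,*l,.006).round(4),onz(F,*r,.006).round(4))
F=D["scene"];print("tip",onz(F,265,225,.006)); F=D["side"];print("tip",onz(F,254,222,.006))
```

```text
scene [223 243] [242 236] [ 0.3898 -0.0456  0.006 ] [ 0.4551 -0.0431  0.006 ]
side [212 229] [230 226] [ 0.3933 -0.0412  0.006 ] [ 0.4575 -0.0347  0.006 ]
tip [ 0.54218424 -0.03016886  0.006     ]
tip [ 0.54463287 -0.02584928  0.006     ]
```

View pics/crops.png

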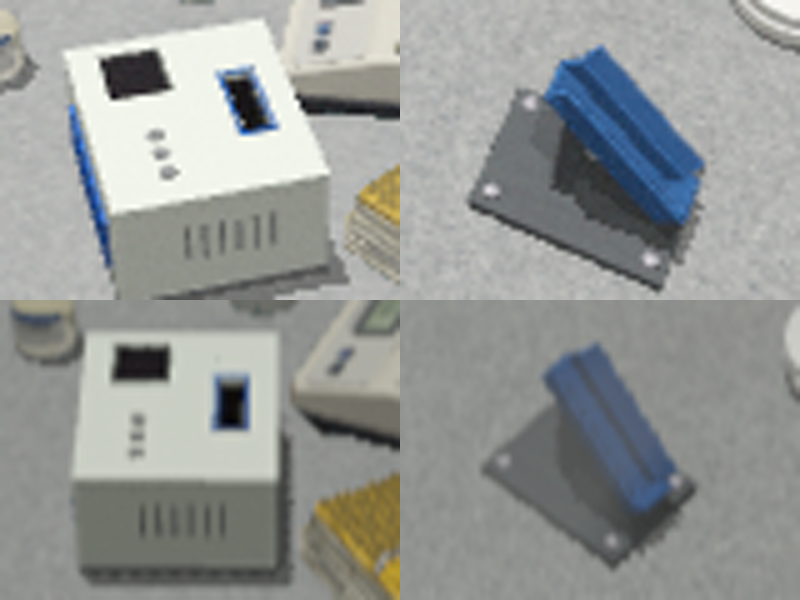

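Slot centre is near crop (247,100) in scene and (231,102) in side. The rest's low closed foot is lower-right in both views. The base corners are visible.

Run:
```python
from h import *
import pickle
D=pickle.load(open("f0.pkl","rb"))
S,T=D["scene"],D["side"]
P=lambda ox,oy,x,y:(ox+x/5-.4,oy+y/5-.4)
print("reader top corners scene");
for c in[(66,52),(265,20),(328,175),(110,213)]:print(onz(S,*P(190,145,*c),.095).round(4))
print("side")
for c in[(85,32),(278,32),(280,180),(75,180)]:print(onz(T,*P(200,145,*c),.095).round(4))
print("slot",onz(S,*P(190,145,247,100),.095).round(4),onz(T,*P(200,145,231,102),.095).round(4))
print("rest base scene");
for c in[(120,88),(70,203),(262,290)]:print(onz(S,*P(275,265,*c),.006).round(4))
print("side")
for c in[(83,168),(212,266),(295,187)]:print(onz(T,*P(230,255,*c),.006).round(4))
for nm,a,b in[("toplow",(197-45,90),(150,75)),("headR",(147,88),(147,78)),("headL",(200,45),(197,45)),("footL",(303,163),(279,172)),("footR",(272,222),(232,208))]:
    p,e=tri(ray(S,*P(275,265,*a)),ray(T,*P(230,255,*b)));print(nm,p.round(4),round(e,4))
print("cup",onz(S,318,216,.073),"stand",onz(S,293,226,0.005),onz(T,279,228,.005))
```

```text
reader top corners scene
[0.4403 0.2942 0.095 ]
[0.5884 0.2737 0.095 ]
[0.5617 0.0969 0.095 ]
[0.4146 0.1187 0.095 ]
side
[0.4392 0.2984 0.095 ]
[0.59   0.2788 0.095 ]
[0.5668 0.0972 0.095 ]
[0.4183 0.1167 0.095 ]
slot [0.5411 0.192  0.095 ] [0.5424 0.1942 0.095 ]
rest base scene
[ 0.5398 -0.2628  0.006 ]
[ 0.4805 -0.3145  0.006 ]
[ 0.5497 -0.398   0.006 ]
side
[ 0.4816 -0.314   0.006 ]
[ 0.5496 -0.3968  0.006 ]
[ 0.61   -0.3459  0.006 ]
toplow [ 0.5236 -0.3105  0.0848] 0.0003
headR [ 0.5231 -0.3066  0.079 ] 0.0028
headL [ 0.5527 -0.3058  0.1024] 0.0001
footL [ 0.5963 -0.3565  0.0361] 0.0012
footR [ 0.5636 -0.378   0.0344] 0.0016
cup [ 0.68385336 -0.11354036  0.073     ] stand [ 0.62553106 -0.06963755  0.005     ] [ 0.6284418  -0.06638969  0.005     ]
```

arm_command([
  [[18,-34.5,0],0.026,-1],
  [[18,-34.5,0],0.026,-1],
  [[18,-34.5,0],0.026,-1],
  [[18,-34.5,0],0.026,-1],
  [[18,-34.5,0],0.026,-1],
  [[18,-34.5,0],0.026,-1],
  [[18,-34.5,0],0.026,-1],
  [[18,-34.5,0],0.026,-1],
  [[18,-34.5,0],0.026,-1],
  [[18,-34.5,0],0.026,-1],
  [[18,-34.5,0],0.026,-1],
  [[0,-34,-5],0.026,-1],
  [[0,-34,-5],0.026,-1],
  [[0,-34,-5],0.026,-1],
  [[0,-34,-5],0.026,-1],
  [[0,-34,-5],0.026,-1],
  [[0,-34,-5],0.026,-1],
  [[0,-34,-5],0.026,-1],
  [[0,0,0],0,-1],
], newtons=30)

```text
clock: 2.05
position: [0.4261, -0.0397, 0.1959]
tool_rot: [-3.141, -0.001, -3.052]
force: [0.7, 1.2, -0.3]
grip_width: 0.0857
finger_force: 0.0
```

```bash
cat >> h.py <<'E'
def wr_rod(zh=.006):
    F=grab_frame("wrist"); hsv=cv2.cvtColor(F["image"],cv2.COLOR_RGB2HSV)
    m=cv2.inRange(hsv,(5,150,100),(18,255,255)); c,_=cv2.findContours(m,0,2)
    k=max(c,key=cv2.contourArea); (x,y),(w,h),an=cv2.minAreaRect(k)
    b=cv2.boxPoints(((x,y),(w,h),an)); 
    s=[(b[i]+b[(i+1)%4])/2 for i in range(4)]
    i=0 if np.linalg.norm(b[0]-b[1])<np.linalg.norm(b[1]-b[2]) else 1
    return F,[onz(F,*s[i],zh,True),onz(F,*s[i+2],zh,True)],(s[i],s[i+2])
E
python3 - <<'E'
from h import *
o=bot.observe();print(o["clock"],o["position"],o["tool_rot"],o["qpos"].round(2))
F,e,p=wr_rod();save(F,"pics/w1.png");print(e,p)
E
```

```text
2.05 [ 0.42614959 -0.03972219  0.19586005] [-3.14056223e+00 -9.42166474e-04 -3.05245059e+00] [-0.13  0.26  0.1   2.13 -0.04  0.75  1.65]
[array([ 0.39023597, -0.04966141,  0.006     ]), array([ 0.45934181, -0.03494024,  0.006     ])] (array([252.6308 , 137.04617], dtype=float32), array([260.10773, 196.86154], dtype=float32))
```

View pics/w1.png

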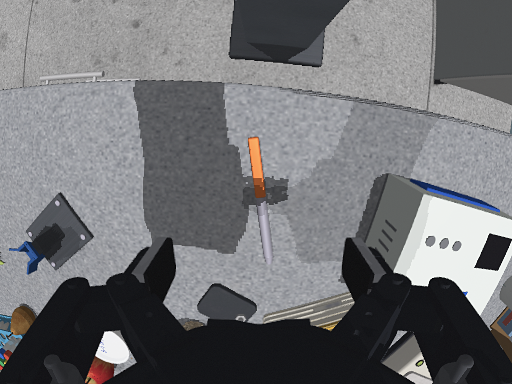

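The wrist view shows the rod handle from (253,137) to (260,197) and its tip at (268,262). I'll check the yaw.

Run:
```python
from h import *
import pickle
F,e,p=wr_rod();t=onz(F,268,261,.006,True);print(t,np.arctan2(*(t-e[0])[1::-1]))
D=pickle.load(open("f0.pkl","rb"))
for n in("scene","side"):
    G=D[n];hsv=cv2.cvtColor(G["image"],cv2.COLOR_RGB2HSV);m=cv2.inRange(hsv,(5,120,100),(20,255,255))
    m[:,270:]=0;m[260:]=0;m[:200]=0
    v,u=np.nonzero(m);P=np.array([onz(G,a,b,.008) for a,b in zip(u,v)]);c=P.mean(0);w=np.linalg.eigh(np.cov(P[:,:2].T))[1][:,1];print(n,c,np.arctan(w[1]/w[0]))
print((e[0]+e[1])/2)
```

```text
[ 0.54474898 -0.01469536  0.006     ] 0.22296950683542333
scene [ 0.4230571 -0.043688   0.008    ] 0.21919708176672104
side [ 0.42449071 -0.04268684  0.008     ] 0.20626799877262536
[ 0.42481601 -0.0423895   0.006     ]
```

arm_command([
  [[0,-2,-30],0.125,-1],
  [[0,0,-40],0,-1],
  [[0,0,-40],0,-1],
  [[0,0,-40],0,-1],
  [[0,0,-30],0,-1],
  [[0,0,-11],0,-1],
  [[0,0,-2],0,-1],
  [[0,0,0],0,1],
  [[0,0,0],0,1],
  [[0,0,0],0,1],
  [[0,0,0],0,1],
  [[0,0,0],0,1],
  [[0,0,0],0,1],
  [[0,0,0],0,1],
], newtons=30)

```text
clock: 3.55
position: [0.4271, -0.038, 0.0038]
tool_rot: [-3.141, 0.001, -2.924]
force: [-1.3, 0.6, 13.8]
grip_width: 0.0111
finger_force: 30.1
```

arm_command([
  [[0,0,30],0,1],
  [[0,0,40],0,1],
  [[0,0,40],-0.13,1],
  [[0,0,26],-0.14,1],
  [[0,0,0],-0.14,1],
  [[0,0,0],-0.14,1],
  [[0,0,0],-0.14,1],
  [[0,0,0],-0.14,1],
  [[0,0,0],-0.14,1],
  [[0,0,0],-0.14,1],
  [[4,12,0],-0.14,1],
  [[7,21,0],-0.14,1],
  [[7,21,0],-0.14,1],
  [[7,21,0],-0.14,1],
  [[7,22,0],-0.14,1],
  [[7,23.5,0],-0.117,1],
  [[0,0,0],0,1],
  [[0,0,0],0,1],
], newtons=30)

```text
clock: 5.35
position: [0.4655, 0.0827, 0.1392]
tool_rot: [-3.141, 0.0, 1.435]
force: [0.3, -0.4, -1.1]
grip_width: 0.0111
finger_force: 30.0
```

Run:
```python
from h import *
o=bot.observe();print(o["position"],o["tool_rot"],o["force"],o["grip_width"])
S=grab_frame("scene");W=grab_frame("wrist")
c=cv2.resize(cv2.cvtColor(S["image"][140:290,150:350],cv2.COLOR_RGB2BGR),(800,600),interpolation=cv2.INTER_CUBIC)
w=cv2.resize(cv2.cvtColor(W["image"],cv2.COLOR_RGB2BGR),(400,300))
cv2.imwrite("pics/s2.png",np.hstack([cv2.resize(c,(400,300)),w]))
F,e,p=wr_rod(.14);print(e,p)
```

```text
[0.46550655 0.0827206  0.13917035] [-3.14121707e+00  4.30014035e-04  1.43534930e+00] [ 0.31517979 -0.36241443 -1.11256807] 0.011145436094517321
[array([0.47089229, 0.12023925, 0.14      ]), array([0.46081153, 0.04656841, 0.14      ])] (array([259., 172.], dtype=float32), array([259., 297.], dtype=float32))
```

View pics/s2.png

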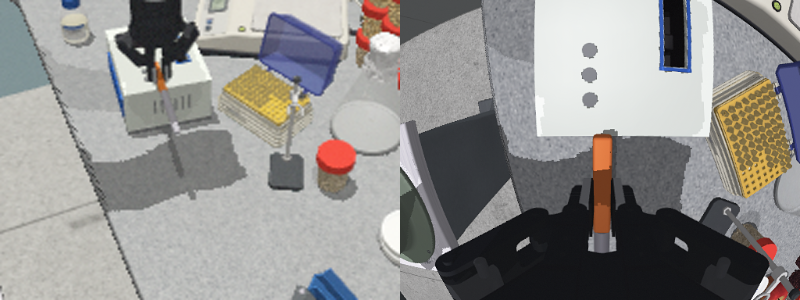

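Run:
```python
from h import *
W=grab_frame("wrist")
for u,v in[(180,174),(396,174)]: print(onz(W,u,v,.095,True))
# slot blue edge
hsv=cv2.cvtColor(W["image"],cv2.COLOR_RGB2HSV);m=cv2.inRange(hsv,(105,150,80),(125,255,255));m[:, :320]=0;m[:,400:]=0;m[100:]=0
c,_=cv2.findContours(m,0,2);k=max(c,key=cv2.contourArea);b=cv2.boxPoints(cv2.minAreaRect(k));print(b,[onz(W,*q,.095,True).round(4) for q in b])
g=W["image"][150:190,215].mean(1);print(g.astype(int))
```

```text
[0.41784331 0.11626003 0.095     ]
[0.56439751 0.09653085 0.095     ]
[[331.   0.]
 [372.   0.]
 [372.  91.]
 [331.  91.]] [array([0.5313, 0.2175, 0.095 ]), array([0.5602, 0.2176, 0.095 ]), array([0.5502, 0.1545, 0.095 ]), array([0.5221, 0.1564, 0.095 ])]
[230 231 231 230 230 230 230 230 229 229 229 229 229 229 228 228 228 228
 227 227 227 228 229 207 166 159 155 154 155 157 162 167 171 172 169 167
 164 158 153 153]
```

arm_command([
  [[0,0,-20],0,1],
  [[0,0,-15],0,1],
  [[0,0,-5],0,1],
  [[0,0.2,-4],0,1],
  [[0,0.4,-4],0,1],
  [[0.1,0.7,-4],0,1],
  [[0.1,0.9,-4],0,1],
  [[0.2,1.2,-4],0,1],
  [[0,0,0],0,1],
], newtons=30)

```text
clock: 6.45
position: [0.4666, 0.0846, 0.0798]
tool_rot: [3.141, 0.001, 1.431]
force: [-0.5, -7.7, 5.9]
grip_width: 0.0111
finger_force: 38.8
```

```bash
cat >> h.py <<'E'
def rodview(names=("scene","side")):
    # orange pixels' extreme points along principal axis -> triangulated handle ends
    o=bot.observe(); r=[]
    for n in names:
        G=grab_frame(n);hsv=cv2.cvtColor(G["image"],cv2.COLOR_RGB2HSV);m=cv2.inRange(hsv,(4,130,70),(20,255,255))
        u0,v0=map(int,proj(G,o["position"])); w=np.zeros_like(m); w[max(0,v0-35):v0+35,max(0,u0-35):u0+35]=1; m*=w
        r.append((G,m))
    return r
E
python3 - <<'E'
from h import *
o=bot.observe();print(o["position"],o["tool_rot"],o["force"],o["moment"],o["grip_width"])
for i,(G,m) in enumerate(rodview()):
    v,u=np.nonzero(m);print(len(v),u.min(),u.max(),v.min(),v.max())
    x,y=map(int,proj(G,o["position"]));c=cv2.cvtColor(G["image"][y-35:y+40,x-50:x+50],cv2.COLOR_RGB2BGR);c=cv2.resize(c,(400,300),interpolation=cv2.INTER_CUBIC)
    print("origin",x-50,y-35); L=c if i==0 else np.hstack([L,c])
cv2.imwrite("pics/s3.png",L)
E
```

```text
[0.46661821 0.08459083 0.07980677] [3.14058295e+00 7.18634828e-04 1.43135772e+00] [-0.52543951 -7.68276093  5.93651709] [-1.50916539  0.09365877 -0.03853536] 0.01105650138859438
62 228 233 181 199
origin 180 157
54 228 231 177 194
origin 178 153
```

View pics/s3.png

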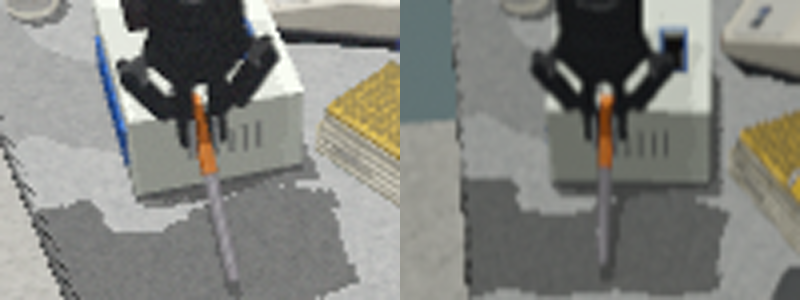

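Both views show the rod tilted in the grip: tip at scene (238.5,227) and side (229,222.5), handle end at scene (230,180) and side (229,176).

```bash
cat >> h.py <<'E'
def rodends(a,b,c,d):
    S,T=grab_frame("scene"),grab_frame("side")
    t,e1=tri(ray(S,*a),ray(T,*b)); h,e2=tri(ray(S,*c),ray(T,*d)); v=t-h
    print("tip",t.round(4),e1.round(4),"end",h.round(4),e2.round(4),"len",np.linalg.norm(v).round(4),"down deg",np.degrees(np.arcsin(-v[2]/np.linalg.norm(v))).round(1),"yaw",np.arctan2(v[1],v[0]).round(3))
E
python3 - <<'E'
from h import *
rodends((238.2,226.8),(229,222.3),(229.8,180.2),(229,176.5))
E
```

```text
tip [ 0.4591  0.0034 -0.0075] 0.0088 end [0.4699 0.0924 0.1284] 0.0001 len 0.1627 down deg 56.6 yaw -1.691
```

arm_command([
  [[0,-10,10],0,1],
  [[0,-20,30],0,1],
  [[0,-20,40],0,1],
  [[0,-20,40],0,1],
  [[0,0,0],0,1],
  [[0,0,0],0,1],
])

```text
clock: 7.25
position: [0.4665, 0.0155, 0.2005]
tool_rot: [3.14, -0.002, 1.432]
force: [-0.1, 0.0, -1.7]
grip_width: 0.0112
finger_force: 37.9
```

Run:
```python
from h import *
o=bot.observe();print(o["position"],o["tool_rot"],o["force"],o["moment"],o["grip_width"])
for i,n in enumerate(("scene","side")):
    G=grab_frame(n)
    x,y=map(int,proj(G,o["position"]));c=cv2.cvtColor(G["image"][y-25:y+50,x-50:x+50],cv2.COLOR_RGB2BGR);c=cv2.resize(c,(400,300),interpolation=cv2.INTER_CUBIC)
    print("origin",x-50,y-25); L=c if i==0 else np.hstack([L,c])
cv2.imwrite("pics/s4.png",L)
```

```text
[0.46647236 0.01547391 0.20053022] [ 3.13973445e+00 -1.64642106e-03  1.43190741e+00] [-0.14733804  0.00394944 -1.67463055] [ 0.04548399  0.03540287 -0.00385218] 0.011177362622164743
origin 187 153
origin 179 149
```

View pics/s4.png

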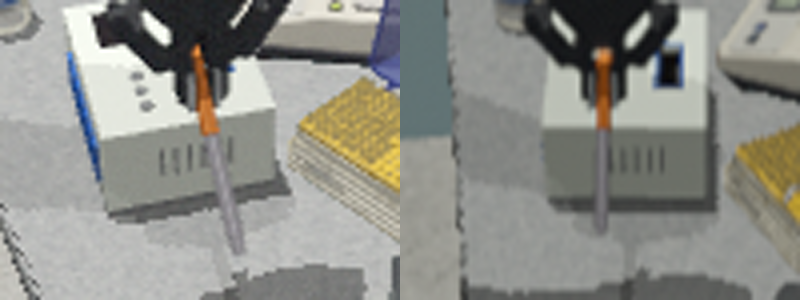

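Tip at scene (246.4,215.4) and side (228.6,206.6); handle end at scene (235.6,164.4) and side (229.4,161.1). The views are poor for triangulation, so I'll solve the angle with the known grip and rod length.

```bash
cat >> h.py <<'E'
from scipy.optimize import least_squares
def angfit(yaw,tipS,tipT,endS,endT):
    """tilt, grip distance from tip, axis height over TCP from four pixels"""
    o=bot.observe()["position"]; S,T=grab_frame("scene"),grab_frame("side")
    def g(p):
        th,L,dz,dx,dy=p; d=np.array([np.cos(yaw)*np.cos(th),np.sin(yaw)*np.cos(th),-np.sin(th)]); c=o+[dx,dy,dz]
        r=[]
        for F,X,q in((S,c+L*d,tipS),(T,c+L*d,tipT),(S,c-(.16-L)*d,endS),(T,c-(.16-L)*d,endT)): r+=list(np.subtract(proj(F,X),q))
        return np.r_[r,dz/.003,dx/.002,dy/.002]
    s=least_squares(g,[.7,.12,.002,0,0]); p=s.x; th,L=p[:2]
    d=np.array([np.cos(yaw)*np.cos(th),np.sin(yaw)*np.cos(th),-np.sin(th)])
    print("tilt deg",np.degrees(th).round(1),"L",L.round(4),"off",p[2:].round(4),"tip-TCP",(L*d+[0,0,p[2]]).round(4),"res",s.fun[:8].round(1))
E
python3 - <<'E'
from h import *
angfit(-1.709,(246.4,215.4),(228.6,206.6),(235.6,164.4),(229.4,161.1))
E
```

```text
tilt deg 29.6 L 0.1144 off [ 0.001   0.0014 -0.0005] tip-TCP [-0.0137 -0.0985 -0.0555] res [-0.3  0.1  0.3  0.1 -1.6 -0.4  0.6  0.7]
```

Run:
```python
from h import *
F=grab_frame("wrist"); o=bot.observe(); hsv=cv2.cvtColor(F["image"],cv2.COLOR_RGB2HSV)
m=cv2.inRange(hsv,(4,130,60),(20,255,255)); m[:, :200]=0;m[:,320:]=0
n,lab,st,ce=cv2.connectedComponentsWithStats(m); i=1+st[1:,4].argmax(); print(st[i])
x,y,w,h,_=st[i]
v,u=np.nonzero(lab==i)
for r in range(y,y+h,12): q=u[v==r]; print(r,q.min(),q.max(),end="; ")
yaw=o["tool_rot"][2]-np.pi; d=np.array([np.cos(yaw),np.sin(yaw),0]); nrm=np.array([-d[1],d[0],0])
for r in(y,y+6,y+h-1):
    a,k=ray(F,u[v==r].mean(),r,True); P=a+k*((o["position"]-a)@nrm)/(k@nrm) if abs(k@nrm)>.2 else None
    print(r,a.round(3),k.round(3))
tool_cam=F["t"]
# angle of ray in rod plane: candidates of tilt for end at distance D from grip point
for r in(y,y+h-1):
    a,k=ray(F,u[v==r].mean(),r,True); A=np.array([(a-o["position"])@d,a[2]-o["position"][2]]);K=np.array([k@d,k[2]])
    print(r,"A",A.round(4),"K",K.round(3))
    for dist in np.arange(0,.2,.005):
        Q=A+K*dist
        if np.hypot(*Q)<.07: print(dist.round(3),Q.round(4),np.hypot(*Q).round(4),np.degrees(np.arctan2(Q[1],-Q[0])).round(1))
```

```text
[ 244  191   29   96 2374]
191 247 270; 203 245 272; 215 245 272; 227 245 271; 239 246 271; 251 247 269; 263 248 269; 275 248 269; 191 [0.475 0.086 0.342] [-0.038 -0.279 -0.96 ]
197 [0.475 0.086 0.342] [-0.04  -0.298 -0.954]
286 [0.475 0.086 0.342] [-0.075 -0.563 -0.823]
191 A [-0.0708  0.1431] K [ 0.281 -0.96 ]
0.095 [-0.0441  0.052 ] 0.0682 49.6
0.1 [-0.0427  0.0472] 0.0636 47.8
0.105 [-0.0413  0.0424] 0.0592 45.7
0.11 [-0.0399  0.0376] 0.0548 43.2
0.115 [-0.0385  0.0328] 0.0506 40.4
0.12 [-0.0371  0.028 ] 0.0465 37.0
0.125 [-0.0357  0.0232] 0.0426 33.0
0.13 [-0.0343  0.0184] 0.0389 28.2
0.135 [-0.0329  0.0136] 0.0356 22.4
0.14 [-0.0315  0.0088] 0.0327 15.5
0.145 [-0.0301  0.004 ] 0.0304 7.5
0.15 [-0.0287 -0.0008] 0.0287 -1.7
0.155 [-0.0273 -0.0056] 0.0279 -11.7
0.16 [-0.0259 -0.0104] 0.0279 -22.0
0.165 [-0.0245 -0.0152] 0.0288 -31.9
0.17 [-0.0231 -0.02  ] 0.0305 -41.0
0.175 [-0.0217 -0.0248] 0.0329 -48.9
0.18 [-0.0203 -0.0296] 0.0359 -55.6
0.185 [-0.0189 -0.0344] 0.0392 -61.3
0.19 [-0.0174 -0.0392] 0.0429 -66.0
0.195 [-0.016 -0.044] 0.0469 -70.0
286 A [-0.0708  0.1431] K [ 0.568 -0.823]
0.095 [-0.0169  0.065 ] 0.0671 75.5
0.1 [-0.014   0.0608] 0.0624 77.0
0.105 [-0.0112  0.0567] 0.0578 78.9
0.11 [-0.0083  0.0526] 0.0533 81.0
0.115 [-0.0055  0.0485] 0.0488 83.5
0.12 [-0.0027  0.0444] 0.0445 86.6
0.125 [0.0002 0.0403] 0.0403 90.3
0.13 [0.003  0.0362] 0.0363 94.8
0.135 [0.0059 0.032 ] 0.0326 100.4
0.14 [0.0087 0.0279] 0.0293 107.3
0.145 [0.0116 0.0238] 0.0265 115.9
0.15 [0.0144 0.0197] 0.0244 126.2
0.155 [0.0172 0.0156] 0.0232 137.9
0.16 [0.0201 0.0115] 0.0231 150.3
0.165 [0.0229 0.0074] 0.0241 162.2
0.17 [0.0258 0.0032] 0.026 172.8
0.175 [ 0.0286 -0.0009] 0.0286 -178.2
0.18 [ 0.0314 -0.005 ] 0.0318 -171.0
0.185 [ 0.0343 -0.0091] 0.0355 -165.1
0.19 [ 0.0371 -0.0132] 0.0394 -160.4
0.195 [ 0.04   -0.0173] 0.0436 -156.6
```

arm_command([
  [[0,24,0],0,1],
  [[0,24,-20],0,1],
  [[0,23.5,-25],0,1],
  [[0,0,-30],0,1],
  [[0,0,-22],0,1],
  [[0,0,-10],0,1],
  [[0,0,0],0,1],
  [[0,1,-3],0,1],
  [[0,1,-3],0,1],
  [[0,1,-3],0,1],
  [[0,1,-3],0,1],
  [[0,1,-3],0,1],
  [[0,0,0],0,1],
], newtons=30)

```text
clock: 8.8
position: [0.4669, 0.092, 0.0779]
tool_rot: [3.14, -0.0, 1.432]
force: [-1.2, -5.5, 14.4]
grip_width: 0.0112
finger_force: 44.7
```

Run:
```python
from h import *
o=bot.observe();print(o["position"],o["tool_rot"],o["force"],o["moment"],o["grip_width"])
F=grab_frame("wrist"); hsv=cv2.cvtColor(F["image"],cv2.COLOR_RGB2HSV)
m=cv2.inRange(hsv,(4,130,60),(20,255,255)); m[:, :200]=0;m[:,320:]=0
n,lab,st,ce=cv2.connectedComponentsWithStats(m); i=1+st[1:,4].argmax(); print(st[i])
v,u=np.nonzero(lab==i)
for r in range(st[i][1],st[i][1]+60,6): q=u[v==r]; print(r,q.min(),q.max(),end="; ")
```

```text
[0.46685764 0.09196645 0.07793381] [ 3.14006899e+00 -2.33494055e-04  1.43190775e+00] [-1.20258347 -5.50241238 14.40323067] [-0.95904391  0.36603493  0.00815808] 0.011178044345648867
[ 244  202   30   80 2041]
202 249 268; 208 244 272; 214 244 272; 220 244 273; 226 244 272; 232 244 272; 238 245 272; 244 245 271; 250 247 270; 256 247 270;
```

arm_command([
  [[0,0.5,-2],0,1],
  [[0,0.5,-2],0,1],
  [[0,0,0],0,1],
  [[0,0,10],0,1],
  [[0,-20,30],0,1],
  [[0,-30,45],0,1],
  [[0,-35,40],0,1],
  [[0,-40,0],0,1],
  [[0,-40,0],0,1],
  [[0,-40,0],0,1],
  [[5,-40,0],0.12,1],
  [[8,-40,0],0.12,1],
  [[10,-35,0],0.12,1],
  [[10,-30,0],0.12,1],
  [[10,-22,0],0.12,1],
  [[10,-20,0],0.12,1],
  [[0,0,0],0.11,1],
  [[0,0,0],0,1],
  [[0,0,0],0,1],
], newtons=30)

```text
clock: 10.75
position: [0.5191, -0.2938, 0.1927]
tool_rot: [3.141, -0.0, 2.259]
force: [-0.4, 0.7, -1.8]
grip_width: 0.0109
finger_force: 46.0
```

Run:
```python
from h import *
o=bot.observe();print(o["position"],o["tool_rot"],o["force"])
D=[grab_frame(n) for n in("scene","side","wrist")]
import pickle;pickle.dump((o,D),open("f1.pkl","wb"))
L=[]
for G in D[:2]:
    x,y=map(int,proj(G,o["position"]-[0,0,.05]));c=cv2.cvtColor(G["image"][y-45:y+45,x-60:x+60],cv2.COLOR_RGB2BGR);print("o",x-60,y-45)
    L.append(cv2.resize(c,(400,300),interpolation=cv2.INTER_CUBIC))
w=cv2.resize(cv2.cvtColor(D[2]["image"],cv2.COLOR_RGB2BGR),(400,300))
cv2.imwrite("pics/s5.png",np.vstack([np.hstack(L),np.hstack([w,w*0])]))
```

```text
[ 0.51907692 -0.29379303  0.19270553] [ 3.14137091e+00 -2.48902936e-04  2.25948891e+00] [-0.43648931  0.74521757 -1.80444767]
o 242 220
o 197 207
```

View pics/s5.png

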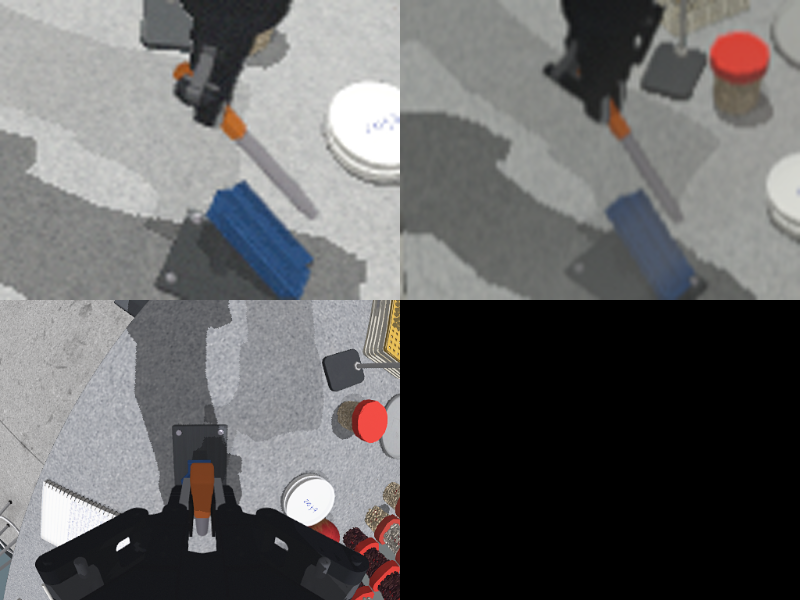

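Tip at scene (335.5,283.9) and side (279.7,271.8); orange/steel boundary at scene (312.7,259) and side (263.3,246.6). In the wrist view the rest base's near corners are at (222.7,160) and (290.6,160), with the rod centred on it.

Run:
```python
from h import *
import pickle
o,(S,T,W)=pickle.load(open("f1.pkl","rb"))
t,e=tri(ray(S,335.5,283.9),ray(T,279.7,271.8)); b,e2=tri(ray(S,312.7,259),ray(T,263.3,246.6)); v=t-b
print(t.round(4),e,b.round(4),e2,np.linalg.norm(v),np.degrees(np.arctan2(-v[2],np.hypot(*v[:2]))),np.arctan2(v[1],v[0]))
d=t-o["position"];print("tip-TCP",d,np.hypot(*d[:2]),np.linalg.norm(d))
for q in((222.7,160),(290.6,160)):print(onz(W,*q,.006,True).round(4))
```

```text
[ 0.5735 -0.3645  0.1294] 0.0023809570177895315 [ 0.5332 -0.3098  0.1838] 0.0014002620942988142 0.08706901207186087 38.67631340075154 -0.9355772275203071
tip-TCP [ 0.054425   -0.07073434 -0.06329607] 0.08924924327041843 0.1094158108823782
[ 0.4813 -0.3109  0.006 ]
[ 0.5405 -0.262   0.006 ]
```

arm_command([
  [[1,-5,-20],0,1],
  [[0,0,-30],0,1],
  [[0,0,-14],0,1],
  [[0,0,-6],0,1],
  [[0,0,-4],0,1],
  [[0,0,0],0,1],
])

```text
clock: 11.5
position: [0.5205, -0.2992, 0.1189]
tool_rot: [3.141, 0.0, 2.263]
force: [0.2, 0.1, 0.1]
grip_width: 0.011
finger_force: 46.0
```

Run:
```python
from h import *
o=bot.observe();print(o["position"],o["tool_rot"],o["force"])
D=[grab_frame(n) for n in("scene","side","wrist")]
L=[]
for G in D[:2]:
    x,y=map(int,proj(G,o["position"]-[0,0,.05]));c=cv2.cvtColor(G["image"][y-45:y+45,x-60:x+60],cv2.COLOR_RGB2BGR);print("o",x-60,y-45)
    L.append(cv2.resize(c,(400,300),interpolation=cv2.INTER_CUBIC))
cv2.imwrite("pics/s6.png",np.hstack(L))
```

```text
[ 0.52045151 -0.29919302  0.11890323] [3.14145408e+00 3.71989848e-04 2.26263278e+00] [0.22896599 0.11125913 0.07399698]
o 241 237
o 198 225
```

View pics/s6.png

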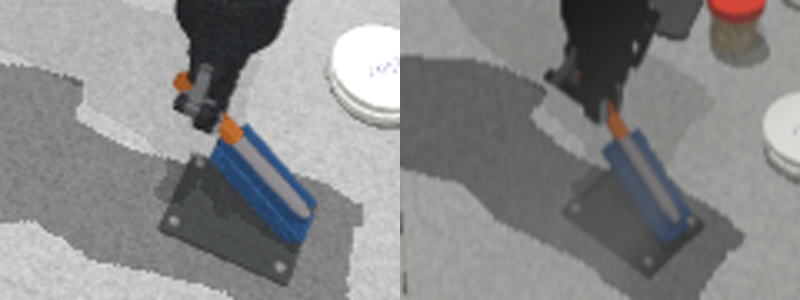

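Both views show the rod lying over the channel with its tip just above the foot. I'll lower it to contact.

arm_command([
  [[0,0,-2],0,1],
  [[0,0,-2],0,1],
  [[0,0,0],0,1],
])

```text
clock: 11.95
position: [0.5201, -0.2991, 0.1143]
tool_rot: [-3.141, -0.0, 2.263]
force: [-0.4, 0.1, -0.1]
grip_width: 0.011
finger_force: 46.0
```

arm_command([
  [[0,0,-2],0,1],
  [[0,0,-2],0,1],
  [[0,0,0],0,1],
])

```text
clock: 12.25
position: [0.5201, -0.2991, 0.1102]
tool_rot: [-3.141, -0.0, 2.263]
force: [-0.4, -0.2, -0.5]
grip_width: 0.0112
finger_force: 46.0
```

arm_command([
  [[0,0,-2],0,1],
  [[0,0,-2],0,1],
  [[0,0,0],0,1],
])

```text
clock: 12.55
position: [0.5201, -0.299, 0.1064]
tool_rot: [-3.142, -0.0, 2.263]
force: [-1.1, 1.3, 3.2]
grip_width: 0.011
finger_force: 46.5
```

arm_command([
  [[0,0,-2],0,1],
  [[0,0,-1],0,1],
  [[0,0,0],0,1],
])

```text
clock: 12.85
position: [0.5195, -0.2979, 0.1038]
tool_rot: [3.141, -0.003, 2.263]
force: [-10.0, 10.3, 17.3]
grip_width: 0.0111
finger_force: 47.9
```

arm_command([
  [[-1.5,2,2],0,1],
  [[0,0,0],0,1],
  [[0,0,0],0,0.4],
  [[0,0,0],0,0],
  [[0,0,0],0,0],
  [[0,0,0],0,0],
  [[0,0,0],0,0],
  [[0,0,0],0,0],
])

```text
clock: 13.65
position: [0.5187, -0.2972, 0.1055]
tool_rot: [-3.142, -0.0, 2.263]
force: [0.8, 0.1, -0.0]
grip_width: 0.0425
finger_force: 0.0
```

```bash
cat >> h.py <<'E'
def orange_wrist():
    F=grab_frame("wrist"); hsv=cv2.cvtColor(F["image"],cv2.COLOR_RGB2HSV)
    m=cv2.inRange(hsv,(4,130,60),(20,255,255)); n,lab,st,ce=cv2.connectedComponentsWithStats(m); i=1+st[1:,4].argmax()
    k=(lab==i); v,u=np.nonzero(k); print("orange bbox",st[i],"axis",cv2.fitLine(np.c_[u,v].astype(np.float32),2,0,.01,.01).ravel().round(2)); return F,k
def orange_ext():
    r=[]
    for n,x0,x1,y0,y1 in(("scene",280,345,215,320),("side",230,290,205,310)):
        G=grab_frame(n);hsv=cv2.cvtColor(G["image"],cv2.COLOR_RGB2HSV);m=cv2.inRange(hsv,(4,130,70),(20,255,255))
        w=np.zeros_like(m);w[y0:y1,x0:x1]=255;m&=w; v,u=np.nonzero(m)
        P=np.c_[u,v].astype(float);c=P.mean(0);a=np.linalg.svd(P-c)[2][0];a*=np.sign(a[1]);s=(P-c)@a
        r.append((G,c+a*s.min(),c+a*s.max())); print(n,len(v),r[-1][1].round(1),r[-1][2].round(1))
    for j,nm in((1,"end"),(2,"boundary")):
        p,e=tri(ray(r[0][0],*r[0][j]),ray(r[1][0],*r[1][j]));print(nm,p.round(4),round(e,4))
E
python3 - <<'E'
from h import *
o=bot.observe();print(o["position"],o["force"],o["grip_width"],o["finger_force"])
orange_wrist();orange_ext()
E
```

```text
[ 0.51872126 -0.29716255  0.10549286] [ 0.8090854   0.06125638 -0.01001482] 0.04254212633466917 0.0
orange bbox [ 244  199   30   76 1987] axis [  0.     1.   258.52 233.85]
scene 62 [291.3 262.7] [309.8 281.2]
side 46 [253.1 253.2] [263.3 267.8]
end [ 0.513  -0.2512  0.0973] 0.0049
boundary [ 0.5329 -0.3173  0.0979] 0.0023
```

arm_command([
  [[0,0,20],0,0],
  [[0,0,30],0,0],
  [[-10,15,40],0,0],
  [[-15,20,30],0,0],
  [[0,0,0],0,0],
])

```text
clock: 14.3
position: [0.494, -0.2611, 0.2292]
tool_rot: [3.138, 0.003, 2.264]
force: [0.6, -1.1, 0.3]
grip_width: 0.0428
finger_force: 0.0
```

Run:
```python
from h import *
o=bot.observe();print(o["position"],o["force"])
F,k=orange_wrist();orange_ext()
L=[]
for G,x,y in((grab_frame("scene"),250,230),(grab_frame("side"),205,215)):
    L.append(cv2.resize(cv2.cvtColor(G["image"][y:y+90,x:x+120],cv2.COLOR_RGB2BGR),(400,300),interpolation=cv2.INTER_CUBIC))
cv2.imwrite("pics/s7.png",np.hstack(L))
```

```text
[ 0.49395029 -0.26110924  0.22915788] [ 0.57369434 -1.05524037  0.26926036]
orange bbox [247 203  14  43 559] axis [2.0000e-02 1.0000e+00 2.5366e+02 2.2306e+02]
scene 150 [289.2 231.8] [304.5 283.3]
side 79 [250.6 249.6] [263.  267.7]
end [ 0.5191 -0.2179  0.1291] 0.0778
boundary [ 0.5318 -0.3011  0.0731] 0.0126
```

```bash
cat >> h.py <<'E'
def handle():
    """handle axis ends (end, boundary) from scene, side, wrist rays"""
    R=[]
    for n,x0,x1,y0,y1 in(("scene",270,345,235,320),("side",230,290,228,310),("wrist",150,350,100,330)):
        G=grab_frame(n);hsv=cv2.cvtColor(G["image"],cv2.COLOR_RGB2HSV);m=cv2.inRange(hsv,(4,130,60),(20,255,255))
        w=np.zeros_like(m);w[y0:y1,x0:x1]=255;m&=w
        _,lab,st,_=cv2.connectedComponentsWithStats(m);i=1+st[1:,4].argmax();v,u=np.nonzero(lab==i)
        P=np.c_[u,v].astype(float);c=P.mean(0);a=np.linalg.svd(P-c)[2][0];a*=np.sign(a[1]);s=(P-c)@a
        e=[c+a*s.min(),c+a*s.max()];print(n,len(v),e[0].round(1),e[1].round(1))
        R.append([ray(G,*q,n=="wrist") for q in e])
    for j,nm in((0,"end"),(1,"bnd")):
        A=np.zeros((3,3));b=np.zeros(3)
        for r in R: M=np.eye(3)-np.outer(r[j][1],r[j][1]);A+=M;b+=M@r[j][0]
        p=np.linalg.solve(A,b);print(nm,p.round(4),[float(np.linalg.norm((np.eye(3)-np.outer(r[j][1],r[j][1]))@(p-r[j][0])).round(4)) for r in R])
E
python3 - <<'E'
from h import *
handle()
E
```

```text
scene 147 [291.3 262.7] [309.7 281.3]
side 79 [250.5 249.6] [263.1 267.6]
wrist 573 [255.1 204.9] [255.8 247.1]
end [ 0.4993 -0.2714  0.1346] [0.0007, 0.0016, 0.0021]
bnd [ 0.5333 -0.3164  0.0972] [0.0019, 0.0012, 0.0011]
```

View pics/s7.png

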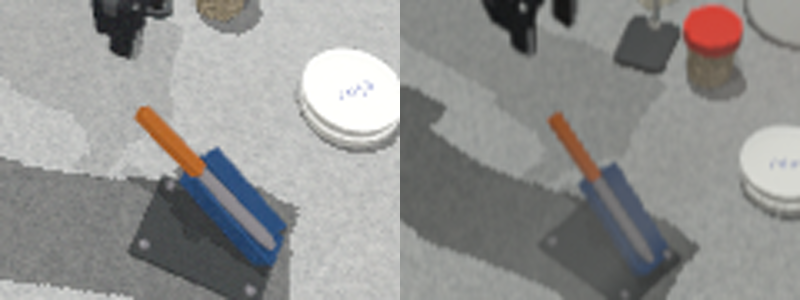

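The picture shows the rod in the rest, its handle standing free, with the tip near the foot at about scene (331.6,302.6) and side (279,288.7). I'll check the slope.

Run:
```python
from h import *
S,T=grab_frame("scene"),grab_frame("side")
t,e=tri(ray(S,331.6,302.6),ray(T,279,288.7));h=np.array([.4993,-.2714,.1346]);v=t-h;print(t.round(4),e,np.linalg.norm(v),np.degrees(np.arcsin(-v[2]/np.linalg.norm(v))))
# 1-D: ends as home line with slope th
b=np.array([.5333,-.3164,.0972])
for n,F in(("S",S),("T",T)):
    for o0 in((.5455,-.3295),):
        u=np.array([.637,-.771])
        for a,z in((44,.028),(-69,.141),(-19.6,.0916)): print(n,a,np.round(proj(F,[*(np.array(o0)+a/1000*u),z]),1))
```

```text
[ 0.571  -0.3733  0.0596] 0.007158905082485345 0.14543856998062857 31.057938018337918
S 44 [328.9 303.8]
S -69 [293.1 262.7]
S -19.6 [309.2 281.2]
T 44 [278.2 293.5]
T -69 [250.9 249.3]
T -19.6 [262.9 268.8]
```

```bash
cat >> h.py <<'E'
def projw(F,X):
    c=np.array(F["R"])@np.array(X)+np.array(F["t"]); r=np.hypot(c[0],c[1]); a=np.arctan2(r,c[2])*f_of(F); return a*c[0]/r+F["cx"],a*c[1]/r+F["cy"]
E
python3 - <<'E'
from h import *
S,T,W=[grab_frame(n) for n in("scene","side","wrist")]
obs=[(proj,S,(291,262.3),(309.7,281.3)),(proj,T,(250.2,249.2),(263.1,267.6)),(projw,W,(255.1,204.4),(255.8,247.1))]
def model(p,yaw=-.88):
    d=np.array([np.cos(yaw)*np.cos(p[3]),np.sin(yaw)*np.cos(p[3]),-np.sin(p[3])]); n=np.array([np.cos(yaw)*np.sin(p[3]),np.sin(yaw)*np.sin(p[3]),np.cos(p[3])])
    return p[:3]+n*.005,p[:3]+.07*d+n*.005,p[:3]+.16*d
def g(p):
    a,b,_=model(p); r=[]
    for f,F,x,y in obs: r+=list(np.subtract(f(F,a),x))+list(np.subtract(f(F,b),y))
    return np.array(r)
for fix in(None,.785,.61):
    if fix is None: s=least_squares(g,[.5,-.275,.14,.7]); p=s.x
    else: s=least_squares(lambda q:g([*q,fix]),[.5,-.275,.14]); p=[*s.x,fix]
    print(np.round(p,4),"cost",s.cost.round(2),"tip",model(p)[2].round(4),s.fun.round(1))
# blue rest: wrist look for foot/tip
E
```

```text
[ 0.4955 -0.2688  0.1316  0.5799] cost 1.76 tip [ 0.5808 -0.372   0.0439] [-0.6  0.6  0.6 -1.1 -0.9  0.2  0.4  0.3  0.1  0.3 -0.1 -0.3]
[ 0.4969 -0.2706  0.1387  0.785 ] cost 53.2 tip [ 0.5691 -0.3579  0.0256] [ 0.8 -0.5 -1.8 -1.  -0.2 -0.8 -1.1  0.2  0.   6.5 -0.1 -7.5]
[ 0.4957 -0.269   0.1328  0.61  ] cost 2.75 tip [ 0.5792 -0.3701  0.0411] [-0.4  0.4  0.3 -1.  -0.8 -0.   0.2  0.3  0.1  1.2 -0.1 -1.3]
```

arm_command([
  [[15,-20,-30],0,0],
  [[9,-15,-40],0,0],
  [[0,0,-35],0,0],
  [[0,0,-18],0,0],
  [[0,0,0],0,1],
  [[0,0,0],0,1],
  [[0,0,0],0,1],
  [[0,0,0],0,1],
  [[0,0,0],0,1],
], newtons=30)

```text
clock: 15.85
position: [0.5182, -0.2972, 0.1034]
tool_rot: [3.141, 0.001, 2.263]
force: [0.2, 0.9, 1.2]
grip_width: 0.0113
finger_force: 34.1
```

arm_command([
  [[-2.5,3,4],0,1],
  [[-2.5,3,3],0,1],
  [[-2.5,3,3],0,1],
  [[0,0,0],0,1],
  [[0,0,0],0,0.4],
  [[0,0,0],0,0],
  [[0,0,0],0,0],
  [[0,0,0],0,0],
  [[0,0,0],0,0],
  [[0,0,20],0,0],
  [[0,0,30],0,0],
  [[-8,10,40],0,0],
  [[-15,20,30],0,0],
  [[0,0,0],0,0],
  [[0,0,0],0,0],
], newtons=30)

```text
clock: 17.35
position: [0.4875, -0.2579, 0.233]
tool_rot: [3.141, 0.001, 2.263]
force: [0.2, 0.4, 0.7]
grip_width: 0.0429
finger_force: 0.0
```

```bash
cat >> h.py <<'E'
def fit(yaw=-.88):
    obs=[]
    for n,x0,x1,y0,y1 in(("scene",270,345,235,320),("side",230,290,228,310),("wrist",150,350,100,330)):
        G=grab_frame(n);hsv=cv2.cvtColor(G["image"],cv2.COLOR_RGB2HSV);m=cv2.inRange(hsv,(4,130,60),(20,255,255))
        w=np.zeros_like(m);w[y0:y1,x0:x1]=255;m&=w
        _,lab,st,_=cv2.connectedComponentsWithStats(m);i=1+st[1:,4].argmax();v,u=np.nonzero(lab==i)
        P=np.c_[u,v].astype(float);c=P.mean(0);a=np.linalg.svd(P-c)[2][0];a*=np.sign(a[1]);s=(P-c)@a
        obs.append((projw if n=="wrist" else proj,G,c+a*(s.min()-.4),c+a*s.max()))
    def model(p):
        y=p[4]; d=np.array([np.cos(y)*np.cos(p[3]),np.sin(y)*np.cos(p[3]),-np.sin(p[3])]); n=np.array([np.cos(y)*np.sin(p[3]),np.sin(y)*np.sin(p[3]),np.cos(p[3])])
        return p[:3]+n*.005,p[:3]+.07*d+n*.005,p[:3]+.16*d
    def g(p):
        a,b,_=model(p); r=[]
        for f,F,x,y in obs: r+=list(np.subtract(f(F,a),x))+list(np.subtract(f(F,b),y))
        return np.array(r+[(p[4]-yaw)/.05])
    s=least_squares(g,[.5,-.275,.14,.7,yaw]);p=s.x
    print("end",p[:3].round(4),"tilt",np.degrees(p[3]).round(1),"yaw",p[4].round(3),"tip",model(p)[2].round(4),"cost",s.cost.round(1)); return p
E
python3 - <<'E'
from h import *
o=bot.observe();print(o["position"],o["force"]);fit()
E
```

```text
[ 0.48749753 -0.25787086  0.2330312 ] [0.20832764 0.397583   0.70584212]
end [ 0.4963 -0.2715  0.1354] tilt 37.3 yaw -0.877 tip [ 0.5776 -0.3693  0.0384] cost 2.6
```

```bash
sed -i 's/        return p\[:3\]+n\*.005,p\[:3\]+.07\*d+n\*.005,p\[:3\]+.16\*d/        return p[:3]-n*.005,p[:3]+.07*d+n*.006,p[:3]+.16*d/' h.py
python3 - <<'E'
from h import *
fit()
E
```

```text
end [ 0.5005 -0.2764  0.1432] tilt 46.7 yaw -0.881 tip [ 0.5704 -0.361   0.0267] cost 2.4
```

arm_command([
  [[14,-18,-15],0,0],
  [[13,-17,-18],0,0],
  [[0,0,0],0,0],
  [[0,0,-40],0,0],
  [[0,0,-35],0,0],
  [[0,0,-22],0,0],
  [[0,0,0],0,0],
])

```text
clock: 18.35
position: [0.5126, -0.2923, 0.0999]
tool_rot: [-3.139, -0.004, 2.263]
force: [-0.9, -0.0, 0.5]
grip_width: 0.0427
finger_force: 0.0
```

arm_command([
  [[0,0,0],0,1],
  [[0,0,0],0,1],
  [[0,0,0],0,1],
  [[0,0,0],0,1],
  [[0,0,0],0,1],
  [[0,0,0],0,1],
], newtons=30)

```text
clock: 18.95
position: [0.5149, -0.2935, 0.104]
tool_rot: [3.14, 0.002, 2.263]
force: [-0.2, 1.3, 8.7]
grip_width: 0.0117
finger_force: 34.5
```

arm_command([
  [[1.2,-1.4,-1.8],0,1],
  [[0,0,0],0,1],
  [[2.6,-3.2,3.8],0,1],
  [[2.7,-3.2,3.8],0,1],
  [[2.8,-3.4,3.5],0,1],
  [[2.9,-3.5,3.4],0,1],
  [[3,-3.6,3.1],0,1],
  [[3.1,-3.7,2.9],0,1],
])

```text
clock: 19.75
position: [0.5327, -0.3149, 0.1218]
tool_rot: [3.141, -0.0, 2.263]
force: [-2.1, 4.2, 1.6]
grip_width: 0.0114
finger_force: 35.4
```

```bash
cat >> h.py <<'E'
def look(x,y,w,h,tag,thr=(4,130,60)):
    for n,X,Y in(("scene",x[0],x[1]),("side",y[0],y[1])): pass
def gripfit(yaw,hint=.9,show=False):
    """tilt from the orange/steel boundary, handle end and steel tip found near the TCP in scene and side views; grip fixed on the TCP axis"""
    o=bot.observe()["position"]; obs=[]
    for n in("scene","side"):
        G=grab_frame(n); hsv=cv2.cvtColor(G["image"],cv2.COLOR_RGB2HSV);m=cv2.inRange(hsv,(4,130,60),(20,255,255))
        u0,v0=map(int,proj(G,o)); w=np.zeros_like(m);w[v0-30:v0+35,u0-30:u0+35]=255;m&=w
        _,lab,st,_=cv2.connectedComponentsWithStats(m); v,u=np.nonzero(m); P=np.c_[u,v].astype(float)
        i=P[:,1].argmax(); low=P[P[:,1]>=P[i,1]-1].mean(0); obs.append((G,low)); print(n,"boundary px",low,"n",len(P))
    def g(p):
        d=np.array([np.cos(yaw)*np.cos(p[0]),np.sin(yaw)*np.cos(p[0]),-np.sin(p[0])]); r=[]
        for F,q in obs: r+=list(np.subtract(proj(F,o+[0,0,p[2]]+p[1]*d),q))
        return np.r_[r,(p[1]-.04)/.002,(p[2]-.017)/.003]
    for h in (hint,):
        s=least_squares(g,[h,.04,.017]);print("tilt",np.degrees(s.x[0]).round(1),s.x[1:].round(4),s.fun.round(1))
E
python3 - <<'E'
from h import *
o=bot.observe();print(o["position"],o["force"],o["moment"])
gripfit(-.879)
E
```

```text
[ 0.53269659 -0.31488786  0.12181979] [-2.08526066  4.24206542  1.58205055] [1.17236226 0.5392029  0.08356554]
scene boundary px [315.28571429 281.42857143] n 37
side boundary px [267.  267.5] n 19
tilt 67.5 [0.0392 0.0187] [ 0.  -0.4 -0.4  1.3 -0.4  0.6]
```

arm_command([
  [[3.2,-3.9,2.4],0,1],
  [[3.2,-3.9,2.3],0,1],
  [[3.3,-4,2],0,1],
  [[3.3,-4,1.8],0,1],
  [[3.4,-4.1,1.5],0,1],
  [[3.4,-4.2,1.3],0,1],
  [[3.5,-4.2,1.0],0,1],
  [[3.5,-4.2,0.8],0,1],
  [[3.5,-4.2,0.5],0,1],
  [[3.5,-4.2,0.3],0,1],
  [[0,0,0],0,1],
])

```text
clock: 20.95
position: [0.5672, -0.3567, 0.136]
tool_rot: [3.141, 0.002, 2.263]
force: [-1.6, 2.8, 9.3]
grip_width: 0.011
finger_force: 38.1
```

Run:
```python
from h import *
o=bot.observe();print(o["position"],o["force"],o["moment"])
gripfit(-.879,1.4)
```

```text
[ 0.56715188 -0.35674868  0.13598513] [-1.59398117  2.82632897  9.33027644] [0.86197421 0.19647437 0.04962107]
scene boundary px [329.5 284.5] n 6Traceback (most recent call last):
  File "<stdin>", line 3, in <module>
  File "h.py", line 108, in gripfit
    i=P[:,1].argmax(); low=P[P[:,1]>=P[i,1]-1].mean(0); obs.append((G,low)); print(n,"boundary px",low,"n",len(P))
ValueError: attempt to get argmax of an empty sequence
```

arm_command([
  [[0,0,8],0,1],
  [[0,0,30],0,1],
  [[0,0,40],0,1],
  [[-10,15,40],0,1],
  [[-15,30,36],0,1],
  [[-20,35,0],0,1],
  [[-20,35,0],0,1],
  [[-15,40,0],0,1],
  [[-10,40,0],-0.07,1],
  [[0,40,0],-0.13,1],
  [[0,40,0],-0.13,1],
  [[0,40,0],-0.13,1],
  [[0,40,0],-0.13,1],
  [[10,35,0],-0.13,1],
  [[10,30,0],-0.108,1],
  [[0,0,0],0,1],
  [[0,0,0],0,1],
], newtons=30)

```text
clock: 22.75
position: [0.4966, 0.0605, 0.2894]
tool_rot: [3.141, 0.0, 1.448]
force: [0.2, -0.7, -0.3]
grip_width: 0.0114
finger_force: 36.6
```

Run:
```python
from h import *
import pickle
o=bot.observe();p=o["position"];print(p,o["tool_rot"],o["force"],o["finger_force"],o["qpos"].round(2))
D0=pickle.load(open("f0.pkl","rb")); D={n:grab_frame(n) for n in("scene","side","wrist")}; pickle.dump((o,D),open("f2.pkl","wb"))
for n in("scene","side"):
    A,B=D0[n]["image"].astype(int),D[n]["image"].astype(int); m=np.abs(A-B).max(2)
    for dz in(-.01,-.04,-.07,-.09,-.105,-.115,-.125,-.14):
        u,v=proj(D[n],p+[0,0,dz]);r=int(round(v));c=int(round(u));print(n,dz,(c,r),D[n]["image"][r,c-6:c+7].mean(1).astype(int))
```

```text
[0.4966158  0.0605488  0.28936547] [3.14099051e+00 2.85034839e-04 1.44767172e+00] [ 0.23384119 -0.67446081 -0.29061345] 36.646517515182495 [-0.66  0.29  0.53  1.87 -0.17  1.03 -0.19]
scene -0.01 (240, 146) [187 185 188 180 132  86  96  85 120 191 182 181 186]
scene -0.04 (241, 154) [244 243 243 238 116 116 117 131 206 220 185 198 221]
scene -0.07 (241, 162) [ 67  29  26  33  80 116 120 128 183 224 224 223 221]
scene -0.09 (241, 167) [220 121  70  24  49 116 120 118 131 188 223 224 225]
scene -0.105 (241, 171) [224 223 191 115 108 115 112 115 161 222 221 224 223]
scene -0.115 (241, 173) [223 225 224 225 224 218 144 134 204 224 225 225 225]
scene -0.125 (241, 176) [224 224 224 223 223 224 224 223 223 224 224 225 225]
scene -0.14 (241, 179) [224 223 225 225 224 224 224 225 224 225 225 225 224]
side -0.01 (236, 147) [148 147 147 151 151 113  76  65  82 143 146 146 144]
side -0.04 (237, 154) [108 104 104 187 172 104  83  97 178 204 205 204 204]
side -0.07 (237, 161) [132 131 137 183 166 101  85  94 160 184 186 166 104]
side -0.09 (237, 166) [184 184 184 186 185 109  85  87 139 184 187 168  96]
side -0.105 (237, 169) [184 184 184 185 185 129  87  94 161 185 185 135  77]
side -0.115 (237, 171) [184 184 184 184 185 168 142 141 182 186 184 163 158]
side -0.125 (237, 174) [184 184 184 184 184 184 184 184 184 184 184 184 184]
side -0.14 (237, 177) [184 184 184 184 185 184 184 184 184 184 185 184 185]
```

Run:
```python
from h import *
import pickle
o,D=pickle.load(open("f2.pkl","rb")); W=D["wrist"]
hsv=cv2.cvtColor(W["image"],cv2.COLOR_RGB2HSV);m=cv2.inRange(hsv,(105,150,60),(125,255,255))
a=projw(W,[.542,.192,.095]);print("expect",a)
c,_=cv2.findContours(m,0,2)
for k in c:
    if cv2.contourArea(k)<60: continue
    (x,y),s,an=cv2.minAreaRect(k);b=cv2.boxPoints(((x,y),s,an)); P=[onz(W,*q,.095,True) for q in b]
    print((round(x),round(y)),np.round(s,1),onz(W,x,y,.095,True).round(4),np.mean(P,0).round(4),[q[:2].round(4) for q in P])
```

```text
expect (np.float64(283.90107327929167), np.float64(48.98539547298972))
(283, 50) [23.1 59.2] [0.5408 0.1903 0.095 ] [0.541  0.1911 0.095 ] [array([0.5231, 0.1579]), array([0.5331, 0.2273]), array([0.559 , 0.2244]), array([0.5488, 0.1548])]
```

arm_command([
  [[14,40,0],0,1],
  [[15,46,-10],0,1],
  [[15.4,45,-25],0,1],
  [[0,0,-15],0,1],
  [[0,0,0],0,1],
  [[0,0,0],0,1],
], newtons=90)

```text
clock: 23.5
position: [0.5401, 0.1867, 0.2415]
tool_rot: [3.141, 0.0, 1.444]
force: [0.2, -0.1, -0.8]
grip_width: 0.0105
finger_force: 87.7
```

Run:
```python
from h import *
o=bot.observe();p=o["position"];print(p,o["tool_rot"],o["force"],o["finger_force"])
D={n:grab_frame(n) for n in("scene","side")}
for n in("scene","side"):
    print("slot px",proj(D[n],[.541,.191,.095]))
    for dz in(-.04,-.06,-.08,-.09,-.1,-.105,-.11,-.115,-.12,-.125,-.13):
        u,v=proj(D[n],p+[0,0,dz]);r=int(round(v));c=int(round(u));print(n,dz,(c,r),D[n]["image"][r,c-7:c+8].mean(1).astype(int))
```

```text
[0.54005881 0.18674135 0.24150283] [3.14131113e+00 4.45467912e-04 1.44411534e+00] [ 0.15074706 -0.0784     -0.78586459] 87.7344560623169
slot px (np.float64(239.07792863826916), np.float64(164.76830931948047))
scene -0.04 (239, 141) [139 139 136 133 126 130 114 119 129 184 186 185 185 185 185]
scene -0.06 (239, 146) [179 184 185 186 185 162 116 117 123 168 189 189 183 180 185]
scene -0.08 (239, 150) [205 215 223 222 221 215 117 119 125 182 221 191 165 163 172]
scene -0.09 (239, 153) [223 223 223 222 223 218 120 119 122 160 223 221 193 167 187]
scene -0.1 (239, 155) [223 224 222 224 222 217 149 117 118 158 222 224 219 198 220]
scene -0.105 (239, 156) [224 223 223 223 223 219 168 114 114 158 223 223 222 221 221]
scene -0.11 (239, 157) [223 222 223 223 223 220 194 112 124 181 224 223 223 222 216]
scene -0.115 (239, 159) [220 175 174 119 120 128 119 122 151 222 223 223 223 227 239]
scene -0.12 (239, 160) [220 172 133 135 138 133 109  93 138 192 240 223 226 242 240]
scene -0.125 (239, 161) [242 236 126  59  38  39  24  39  93 159 242 242 243 242 242]
scene -0.13 (239, 162) [242 237 149  7
[... 345 characters left out ...]
5 116 178 180 179 179 180]
side -0.09 (245, 154) [183 184 184 184 185 184 144  95  85 118 182 185 183 184 183]
side -0.1 (245, 156) [184 184 184 184 184 177 145  96  88 119 182 185 184 183 184]
side -0.105 (245, 157) [184 184 184 184 184 178 156  97  87 130 182 185 184 184 184]
side -0.11 (245, 159) [184 184 184 184 175 167 164 113 106 150 166 167 183 184 184]
side -0.115 (245, 160) [195 196 195 186 166 131 138 123 121 135 135 132 182 184 183]
side -0.12 (245, 161) [203 204 204 197 177 112 105 101 101 102  99 114 193 187 185]
side -0.125 (245, 162) [204 204 204 204 187 111  58  49  49  48  52 115 202 197 196]
side -0.13 (245, 163) [204 204 204 204 187 113  37  16  15  12  28 116 204 205 204]
```

arm_command([
  [[1,5,0],0,1],
  [[0,0,-15],0,1],
  [[0,0,-15],0,1],
  [[0,0,0],0,1],
])

```text
clock: 24.0
position: [0.5403, 0.1933, 0.2101]
tool_rot: [-3.14, 0.001, 1.446]
force: [0.1, -0.1, 0.1]
grip_width: 0.0103
finger_force: 87.8
```

arm_command([
  [[0,0,-10],0,1],
  [[0,0,-8],0,1],
  [[0,0,0],0,1],
  [[0,0,0],0,1],
])

```text
clock: 24.4
position: [0.5409, 0.1934, 0.193]
tool_rot: [-3.142, 0.0, 1.446]
force: [-0.7, -0.0, -1.0]
grip_width: 0.0106
finger_force: 87.8
```

arm_command([
  [[0,0,-7],0,1],
  [[0,0,-5],0,1],
  [[0,0,-3],0,1],
  [[0,0,0],0,1],
])

```text
clock: 24.8
position: [0.5406, 0.1933, 0.1773]
tool_rot: [-3.141, 0.001, 1.446]
force: [0.1, 0.2, -0.2]
grip_width: 0.0101
finger_force: 87.8
```

arm_command([
  [[0,0,-3],0,1],
  [[0,0,-3],0,1],
  [[0,0,0],0,1],
])

```text
clock: 25.1
position: [0.5409, 0.1935, 0.1718]
tool_rot: [3.141, -0.0, 1.446]
force: [0.5, 0.3, 1.6]
grip_width: 0.0109
finger_force: 88.0
```

arm_command([
  [[0,0,-2],0,1],
  [[0,0,-2],0,1],
  [[0,0,0],0,1],
])

```text
clock: 25.4
position: [0.5411, 0.1935, 0.1681]
tool_rot: [3.141, -0.0, 1.446]
force: [-1.4, 0.1, 5.7]
grip_width: 0.0102
finger_force: 88.6
```

arm_command([
  [[0,0,-1],0,1],
  [[0,0,-1],0,1],
  [[0,0,0],0,1],
])

```text
clock: 25.7
position: [0.5411, 0.1935, 0.1663]
tool_rot: [3.141, -0.001, 1.446]
force: [-0.9, 0.5, 6.4]
grip_width: 0.0105
finger_force: 88.7
```

arm_command([
  [[0,0,-2],0,1],
  [[0,0,-2],0,1],
  [[0,0,0],0,1],
])

```text
clock: 26.0
position: [0.5411, 0.1935, 0.1621]
tool_rot: [3.141, -0.0, 1.446]
force: [-0.5, 0.7, 4.9]
grip_width: 0.0107
finger_force: 88.4
```

arm_command([
  [[0,0,-1],0,1],
  [[0,0,-1],0,1],
  [[0,0,0],0,1],
  [[0,0,0],0,1],
])

```text
clock: 26.4
position: [0.5411, 0.1935, 0.1603]
tool_rot: [3.141, -0.001, 1.446]
force: [-0.7, 0.3, 5.8]
grip_width: 0.0109
finger_force: 88.4
```

```bash
cat >> h.py <<'E'
def carriage():
    import pickle
    D0=pickle.load(open("f0.pkl","rb"))
    for n in("scene","side"):
        G=grab_frame(n); r=[]
        for F in(D0[n],G):
            hsv=cv2.cvtColor(F["image"],cv2.COLOR_RGB2HSV);m=cv2.inRange(hsv,(100,130,50),(125,255,255));w=np.zeros_like(m);w[150:215,180:222]=1;m*=w
            v,u=np.nonzero(m); r.append((len(u),u.min() if len(u) else 0,u.mean().round(1) if len(u) else 0))
        print(n,r)
E
python3 -c "
from h import *
print(bot.observe()['position'],bot.observe()['force']);carriage()"
```

```text
[0.54111508 0.19352773 0.16026893] [-0.71690864  0.34669794  5.80232271]
scene [(50, np.int64(204), np.float64(207.4)), (56, np.int64(190), np.float64(194.0))]
side [(0, 0, 0), (48, np.int64(202), np.float64(203.0))]
```

arm_command([
  [[0,0,20],0,1],
  [[0,0,35],0,1],
  [[0,0,40],0,1],
  [[0,-10,35],0,1],
  [[-8,-30,0],0,1],
  [[-10,-40,0],0,1],
  [[-10,-40,0],0,1],
  [[-10,-40,0],0,1],
  [[-6,-40,0],0.1,1],
  [[0,-40,0],0.1,1],
  [[0,-40,0],0.1,1],
  [[0,-40,0],0.1,1],
  [[0,-40,0],0.1,1],
  [[5,-40,0],0.1,1],
  [[10,-40,0],0.1,1],
  [[15,-40,0],0.1,1],
  [[20,-35,0],0.017,1],
  [[20,-35,-15],0,1],
  [[0,0,0],0,1],
  [[0,0,0],0,1],
], newtons=60)

```text
clock: 28.5
position: [0.5663, -0.3571, 0.2737]
tool_rot: [-3.14, -0.002, 2.262]
force: [0.2, 0.3, -0.9]
grip_width: 0.0104
finger_force: 87.5
```

Run:
```python
from h import *
o=bot.observe();p=o["position"];print(p,o["tool_rot"],o["force"],o["finger_force"]);carriage()
D={n:grab_frame(n) for n in("scene","side")}
for n in("scene","side"):
    for dz in(-.03,-.06,-.08,-.1,-.105,-.11,-.115,-.12,-.125):
        u,v=proj(D[n],p+[0,0,dz]);r=int(round(v));c=int(round(u));print(n,dz,(u.round(1),r),D[n]["image"][r,c-7:c+8].mean(1).astype(int))
```

```text
[ 0.56630665 -0.35707806  0.27372775] [-3.14048210e+00 -1.52182888e-03  2.26177799e+00] [ 0.17412905  0.31615914 -0.94238355] 87.4777901172638
scene [(50, np.int64(204), np.float64(207.4)), (53, np.int64(190), np.float64(194.0))]
side [(0, 0, 0), (44, np.int64(202), np.float64(203.0))]
scene -0.03 (np.float64(339.8), 254) [180 181 178 172 116 120 120 119 126 190 255 255 255 255 255]
scene -0.06 (np.float64(337.4), 262) [186 182 184 180 184 177 144 115 123 131 137 176 183 186 246]
scene -0.08 (np.float64(336.0), 267) [190 183 181 179 179 177 167 114 126 133 130 140 181 140 175]
scene -0.1 (np.float64(334.5), 272) [177 177 178 178 176 174 180 175 118 127 128 132 158 202 202]
scene -0.105 (np.float64(334.2), 273) [168 176 171 171 172 176 181 181 174 134 122 129 136 180 197]
scene -0.11 (np.float64(333.8), 274) [174 176 174 166 169 180 176 179 177 145 119 123 138 193 192]
scene -0.115 (np.float64(333.5), 275) [182 178 177 180 177 175 177 184 183 184 187 169 168 185 199]
scene -0.12 (np.float64(333.1), 277) [184 175 182 183 176 181 184 185 178 175 180 185 202 195 190]
scene -0.125 (np.flo
[... 263 characters left out ...]
133 136 134]
side -0.08 (np.float64(277.3), 256) [134 133 133 132 133 136 135 119 101 101 100 103 131 132 134]
side -0.1 (np.float64(277.1), 260) [134 130 133 134 132 132 136 136 112 103 102 104 130 133 132]
side -0.105 (np.float64(277.0), 261) [137 132 134 136 134 131 136 134 116 103 102 107 132 133 130]
side -0.11 (np.float64(277.0), 263) [130 135 134 135 132 130 135 138 135 121 115 123 134 137 137]
side -0.115 (np.float64(276.9), 264) [117 134 137 133 130 130 135 135 136 133 130 132 132 135 138]
side -0.12 (np.float64(276.9), 265) [ 97 119 134 133 130 131 134 132 135 133 133 131 131 131 134]
side -0.125 (np.float64(276.8), 266) [ 85  99 129 133 133 133 134 133 134 133 131 129 130 128 129]
```

Run:
```python
from h import *
S,T=grab_frame("scene"),grab_frame("side");p=bot.observe()["position"]
t,e=tri(ray(S,337.6,274.3),ray(T,280,262.7));d=t-p;print(t,e,d.round(4),"along",d[0]*.637-d[1]*.771,"lat",d[0]*.771+d[1]*.637)
```

```text
[ 0.57373045 -0.36161729  0.16649029] 0.0015699259121264287 [ 0.0068 -0.0057 -0.1091] along 0.008735789900840433 lat 0.0015453765445586683
```

arm_command([
  [[-2.3,5.2,-30],0,1],
  [[0,0,-40],0,1],
  [[0,0,-40],0,1],
  [[0,0,-17],0,1],
  [[0,0,0],0,1],
], newtons=30)

```text
clock: 29.3
position: [0.5636, -0.3503, 0.1459]
tool_rot: [-3.14, -0.003, 2.264]
force: [-0.0, -0.3, -0.9]
grip_width: 0.0108
finger_force: 87.5
```

arm_command([
  [[0,0,-3],0,1],
  [[0,0,-3],0,1],
  [[0,0,0],0,1],
])

```text
clock: 29.6
position: [0.5649, -0.3515, 0.1427]
tool_rot: [3.141, 0.001, 2.263]
force: [0.5, -0.8, -0.7]
grip_width: 0.0105
finger_force: 87.5
```

arm_command([
  [[0,0,-2],0,1],
  [[0,0,-2],0,1],
  [[0,0,0],0,1],
])

```text
clock: 29.9
position: [0.5645, -0.3514, 0.1378]
tool_rot: [-3.142, -0.0, 2.263]
force: [-1.0, 0.4, -0.5]
grip_width: 0.0104
finger_force: 87.5
```

arm_command([
  [[0,0,-2],0,1],
  [[0,0,0],0,1],
])

```text
clock: 30.1
position: [0.5646, -0.3515, 0.1358]
tool_rot: [3.142, 0.0, 2.263]
force: [0.4, -0.7, 0.3]
grip_width: 0.0107
finger_force: 87.5
```

arm_command([
  [[0,0,-2],0,1],
  [[0,0,-2],0,1],
  [[0,0,0],0,1],
])

```text
clock: 30.4
position: [0.5654, -0.3523, 0.133]
tool_rot: [3.141, 0.003, 2.263]
force: [1.4, -1.7, 10.5]
grip_width: 0.0102
finger_force: 89.1
```

arm_command([
  [[0,0,-2],0,1],
  [[0,0,-1],0,1],
  [[0,0,0],0,1],
])

```text
clock: 30.7
position: [0.566, -0.3529, 0.1323]
tool_rot: [3.14, 0.005, 2.263]
force: [-3.8, 3.0, 40.3]
grip_width: 0.0103
finger_force: 93.1
```

arm_command([
  [[0,0,2.5],0,1],
  [[-3.5,4.2,-0.6],0,1],
  [[-3.5,4.2,-0.8],0,1],
  [[-3.5,4.2,-1.1],0,1],
  [[-3.4,4.1,-1.3],0,1],
  [[-3.4,4.1,-1.6],0,1],
  [[-3.3,4,-1.8],0,1],
  [[0,0,0],0,1],
], newtons=30)

```text
clock: 31.5
position: [0.5445, -0.3269, 0.1251]
tool_rot: [3.141, 0.002, 2.263]
force: [-0.4, 0.5, 11.8]
grip_width: 0.0103
finger_force: 87.4
```

Run:
```python
from h import *
p=bot.observe()["position"];u=np.array([.637,-.771,0])
D={n:grab_frame(n) for n in("scene","side")}
def prof(F,th,dist,L=10):
    q=p+[0,0,.017]+dist*(np.cos(th)*u-np.array([0,0,np.sin(th)])); x,y=proj(F,q);return F["image"][int(round(y)),int(round(x))]
for th in(90,85,80,75,70,65,60,55):
    print(th,[tuple(int(z) for z in prof(D[n],np.radians(th),d)) for n in("scene","side") for d in(.035,.06,.08,.1)])
```

```text
90 [(38, 48, 56), (42, 72, 110), (47, 75, 115), (38, 69, 107), (82, 79, 83), (71, 79, 91), (72, 82, 100), (72, 81, 95)]
85 [(103, 72, 52), (37, 71, 109), (48, 82, 127), (36, 68, 106), (108, 79, 68), (74, 81, 95), (73, 84, 102), (73, 84, 101)]
80 [(143, 112, 84), (62, 80, 113), (38, 66, 104), (46, 80, 126), (126, 84, 66), (87, 90, 96), (75, 82, 95), (74, 82, 97)]
75 [(149, 112, 84), (129, 124, 130), (124, 121, 126), (83, 92, 108), (122, 96, 85), (102, 101, 104), (86, 91, 97), (77, 87, 103)]
70 [(178, 110, 68), (139, 135, 141), (137, 135, 140), (137, 135, 139), (122, 96, 85), (106, 105, 107), (108, 107, 108), (106, 106, 107)]
65 [(141, 138, 141), (84, 101, 127), (61, 85, 123), (46, 78, 123), (112, 100, 96), (105, 105, 107), (101, 102, 106), (101, 101, 104)]
60 [(151, 150, 152), (51, 87, 133), (45, 82, 128), (50, 83, 128), (99, 98, 101), (83, 89, 102), (84, 90, 103), (65, 79, 102)]
55 [(180, 181, 180), (76, 102, 144), (55, 86, 129), (93, 93, 96), (90, 96, 105), (73, 84, 104), (76, 86, 105), (62, 77, 101)]
```

arm_command([
  [[-3.3,4,-2],0,1],
  [[-3.3,3.9,-2.2],0,1],
  [[-3.1,3.8,-2.5],0,1],
  [[-3.1,3.8,-2.6],0,1],
  [[-3,3.6,-2.9],0,1],
  [[-2.9,3.6,-3.1],0,1],
  [[-2.8,3.4,-3.3],0,1],
  [[-2.8,3.4,-3.4],0,1],
  [[0,0,0],0,1],
])

```text
clock: 32.5
position: [0.5198, -0.2972, 0.1023]
tool_rot: [3.141, 0.001, 2.263]
force: [0.6, -1.3, 4.0]
grip_width: 0.0104
finger_force: 81.0
```

arm_command([
  [[-2.6,3.2,-3.7],0,1],
  [[-1.3,1.6,-1.9],0,1],
  [[0,0,0],0,1],
])

```text
clock: 32.8
position: [0.5179, -0.2945, 0.099]
tool_rot: [3.14, 0.007, 2.262]
force: [2.0, -5.5, 26.8]
grip_width: 0.0106
finger_force: 84.7
```

arm_command([
  [[0,0,2],0,1],
  [[0,0,0],0,0.5],
  [[0,0,0],0,0.1],
  [[0,0,0],0,0],
  [[0,0,0],0,0],
  [[0,0,0],0,0],
  [[0,0,20],0,0],
  [[0,0,30],0,0],
  [[-6,8,40],0,0],
  [[-18,22,36],0,0],
  [[0,0,0],0,0],
  [[0,0,0],0,0],
])

```text
clock: 34.0
position: [0.492, -0.2619, 0.2253]
tool_rot: [3.14, 0.001, 2.264]
force: [0.2, -0.4, -0.4]
grip_width: 0.0427
finger_force: 0.0
```

Run:
```python
from h import *
o=bot.observe();print(o["position"],o["force"],o["grip_width"]);fit();carriage()
```

```text
[ 0.49200585 -0.26190794  0.22528897] [ 0.23434536 -0.44744787 -0.35928171] 0.04272682312036546
end [ 0.5024 -0.2746  0.1424] tilt 45.7 yaw -0.899 tip [ 0.5718 -0.3621  0.0279] cost 2.8
scene [(50, np.int64(204), np.float64(207.4)), (53, np.int64(190), np.float64(194.0))]
side [(0, 0, 0), (45, np.int64(202), np.float64(203.0))]
```

```bash
python3 -c "
from workcell import ticket
print(ticket.job_done())"
```

```text
the job is handed in; nothing more can be done
None
```

I laid the rod in the rest, took it again upright, and pressed the tab until the carriage sprang out. The rod is now back home in the rest (tilt measured at 45.7°) with the gripper clear, and the job went in after about 34 s.

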